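# Slide the foot board home in the alignment jig and latch it

## Task

Push the plywood foot board along the rails of the jig with a fingertip, slowly, until you feel it drop into its locating notches. Then push the red peg of the steel turn latch round until the latch bar lies across the board and keeps it there. Never grip or lift the board or tip it up, leave the foot, jar, screwdriver and tube alone, and finish clear of everything.

Things in the scene. Friction and masses are not known exactly. Their poses are not given: they have to be found in the camera images.
- jig: Fixed bench jig, base 420 x 290 x 12 mm. Origin: on the bench, centre of the rails; x runs along the rails in the direction to push the board, y points to the latch side (towards the robot), z up. Two aluminium rails 420 mm long, tops 35 mm above the bench, at y = 44 to 76 mm either side. Blue cheeks outside them, tops 55 mm up, guide the board with 1.5 mm play each side.
- seat (a point): Where footboard's origin lies once the board has dropped in: on the jig's centre line, 35 mm above the bench, 70 mm along the jig's x from its origin; axes as the jig's. The notches give 2 mm play either way along x, and their walls stop a seated board from going farther. A board that skips over them can run 40 mm on to the blue stop bar.
- footboard: Loose plywood board 180 (along x, the push direction) x 150 x 22 mm, 0.6 to 0.96 kg, with a steel boss 44 mm wide, 28 mm high on top, 30 mm ahead of the centre. Origin: centre of the plywood's underside. It slides on four brass lugs 8 mm high, underside 43 mm above the bench; at the notches it drops 8 mm, to 35 mm, and rests level. It starts 100 to 180 mm short of the seat.
- push_face (a point): Middle of the board's trailing edge, the upright face to push: 90 mm behind the board's origin, half way up its 22 mm. Between the rails there is a free gap 88 mm wide behind and below it (floor 12 mm above the bench), so a fingertip can reach down there. Rail friction takes up to about 7 N. Pushed fast the board can skip over the notches; 15 mm/s near the seat is safe.
- latch (a joint): Angle of the turn latch (rad), counter-clockwise seen from above. 0: the bar lies beside the rail and points against the push direction (jig -x); it starts at 0 to 0.15. 1.57: square across the rails (jig -y), over the board. Stop at 1.65. Stiff (about 1.5 N at the peg), stays where it is left. The bar passes 2.5 mm above a seated board and is blocked by one that has not dropped.
- latch_pivot (a point): On the latch's upright axis, at the underside of its bar, 59.5 mm above the bench; the axis lies 25 mm along the jig's x and 107 mm along its y. The steel bar reaches 80 mm from the axis, is 18 mm wide and 8 mm thick (top 67.5 mm above the bench).
- latch_peg (a point): Centre of the top of the red upright peg on the latch bar, 14 mm in diameter, 30 mm tall above the bar (top 97.5 mm above the bench), 70 mm from the latch's axis.
- foot: Bystander: brown artificial foot about 240 x 85 mm, 109 mm tall with its steel adapter, loose. Origin under its middle, x towards the toes.
- jar: Bystander: white jar, 72 mm in diameter, 100 mm tall, loose. Origin: centre of its underside.
- driver: Bystander: screwdriver with green handle lying on the bench. Origin under its middle.
- tube: Bystander: upright black tube 32 mm in diameter, 70 mm tall, with a 40 mm steel collar, loose, standing on the ledge of the jig on the side away from the robot. Origin: centre of its underside.
Not all that is in view belongs to the job. Several things have the shape of the footboard; the one meant has the colours described above.

How it is judged (in metres and radians):
On the way, in this order (a step that is already met when the one before it is completed fails the run):
1. the board has dropped into its notches, with the latch still open (x of footboard in the frame of seat between -0.004 and 0.004 m and y of footboard in the frame of seat between -0.004 and 0.004 m and z of footboard in the frame of seat between -0.003 and 0.003 m and angle between footboard's own z axis and vertical below 0.03 rad and angle between the x axis of footboard and the x axis of jig, either way round below 0.06 rad and value of joint latch below 0.5 rad), for 0.2 s.
2. the latch bar lies across the seated board (x of footboard in the frame of seat between -0.004 and 0.004 m and y of footboard in the frame of seat between -0.004 and 0.004 m and z of footboard in the frame of seat between -0.003 and 0.003 m and angle between footboard's own z axis and vertical below 0.03 rad and angle between the x axis of footboard and the x axis of jig, either way round below 0.06 rad and value of joint latch above 1.2 rad), for 0.2 s.
At the end, for the whole second after the job is handed in: The board rests level in its notches (within 4 mm along and across the rails, 3 mm in height, tilt under 0.03 rad) and the latch has been turned at least 1.2 rad, across the board; all at rest and untouched (all of step 2 and linear speed of footboard below 0.01 m/s).
It fails at once if the board is lifted more than 7 mm off the rails or tipped more than 0.12 rad (z of footboard in the frame of jig above 0.05 m or angle between footboard's own z axis and vertical above 0.12 rad).
It fails at once if the brown foot is moved more than 20 mm or tipped over (distance of foot from where it was at the start of the episode above 0.02 m or angle between foot's own z axis and vertical above 0.3 rad).
It fails at once if the white jar is moved more than 20 mm or tipped over (distance of jar from where it was at the start of the episode above 0.02 m or angle between jar's own z axis and vertical above 0.3 rad).
It fails at once if the screwdriver is moved more than 20 mm (distance of driver from where it was at the start of the episode above 0.02 m).
It fails at once if the black tube is moved more than 20 mm or tipped over (distance of tube from where it was at the start of the episode above 0.02 m or angle between tube's own z axis and vertical above 0.3 rad).
It also fails if it takes over 54 s, if anything falls off the work surface, if the arm or the gripper's body presses on something with over 40 N, if the wrist force passes 120 N, or if a joint passes its speed limit or range.

## Robot

A 7-joint arm with a two-finger parallel gripper is mounted at the origin on the work surface. World frame = base frame: x ahead of the robot, y to its left, z up, the work surface at z = 0. Lengths are in mm, angles in rad, forces in N, time in s.
With the tool pointing down it reaches from about 400 to 900 mm from the base axis. Payload 5.5 kg.
Tool frame: the origin (TCP) lies midway between the tips of the shut fingers; the grasp point (between the pads) lies 19 mm behind it; z points along the fingers, x is the direction in which the jaws open and shut, and the axes are right-handed (so a half turn about z gives the same grasp; the last joint's range is limited). The gripper opens to 85 mm and grips with 20 to 120 N. Pads are 22 mm wide; open, the fingers measure 114 mm over their backs; the gripper's body (76 mm by 85 mm) begins 54 mm behind the grasp point. The pads swing forward as they close: fully open they stand 13 mm farther back than shut.
Start: joints at [1.559, 0.501, -0.427, 1.55, 0.221, 1.138, -0.21], TCP at [176.415, -625.602, 198.51] pointing down, gripper open.
Joint ranges: [-2.88, 2.88], [-0.31, 2.03], [-1.54, 1.56], [0.2, 2.42], [-1.41, 4.55], [0.19, 2.02], [-2.57, 2.57]. Speed limits (rad/s): [2.57, 2.57, 3.14, 3.14, 3.14, 3.14, 3.14].

## Interface

Orientations are given as a rotation vector (axis times angle).
In Python, from rig import ctrl gives the robot as it stands.
- The arm moves only by the tool carry_out, never from a script. Its argument "rows" is text: rows parted by semicolons, each of 7 numbers parted by spaces: the finger opening in cm, from 0 to 8.54, then the shift along the tool's x, y, z in cm, then the turn, a rotation vector about the tool's x, y, z in degrees. A call has 1 to 20 rows; each row shifts and turns the commanded pose from where the row before left it, along the tool's axes as they then stand; what a row does not reach is not made up. A row lasts 1/12 s, in which the tool goes at most 41.7 mm and 7.16 degrees, less where a joint would pass 70% of its speed; a pose out of reach is approached as far as the arm can. A call with a gripper value outside its range is refused whole. The fingers move at their own pace and stop on an object; the grip force is fixed at half the most. Time passes only in rows, so rows that do not move let the fingers close. It gives the time, the measured TCP pose, the force and the opening at its end, in the units of the state.
- ctrl.get_state(): the state, without advancing time (a new reading comes with each control period).
- ctrl.get_image(name): name is "scene" or "top" or "wrist"; returns the picture (400x640x3 uint8, blue, green, red); there is no depth.
- ctrl.get_calibration(name): a dict with "mtx" (3x3 intrinsics, pixels), "xyz" and "orientation" of the camera in the world. Camera axes: x right, y up, looking along -z (the intrinsics and any distortion apply to the point x, -y, -z); pixel columns grow to the right and rows downward; lengths in mm; the calibration is good to about 2 mm. A picture is of the moment at which its call begins: read the wrist's pose just before it. get_calibration takes no time and is no camera call; for the wrist camera it gives the pose at the moment of the call.
- ctrl.finish_job(): hands the job in, once; it reports no verdict.
The state is a dict: "t": time; "joints": joint angles; "joint_vel": joint speeds; "joint_efforts": joint torques, N m; "tool_pos": TCP position; "tool_rot": TCP orientation; "ft_force": force on the tool from outside, world axes, zero at the start; "wrist_torque": the same for the moment, N m; "grip_width": finger opening in mm.
Only numpy, scipy, OpenCV 4.12 (cv2) and the standard library are available. Lean on these libraries where they do the work, as an engineer would, in place of code of your own. Each camera call takes 0.05 s, during which the arm holds its last target. There are 200 camera calls.

## Working session

There is one attempt and no reset: what is moved stays moved. The work goes in short steps, Python scripts to look and compute and a tool call to move; the robot and the scene stay as the last step left them, time stands still between calls to the robot, and variables do not carry over. Pictures are saved under pics/ and viewed, about 8 in all and at most 12, crops included, and the job is handed in when it is done.

Besides the shell and the picture viewer there is one more tool, called after ">>>" by a JSON object that holds its "name" and its "arguments", one argument or row to a line. carry_out: Moves the arm, as the interface text tells. Its arguments: {"type":"object","properties":{"rows":{"type":"string"}},"required":["rows"]}

```bash
mkdir -p pics; ls; python3 - <<'E'
from rig import ctrl
import cv2
s=ctrl.get_state(); print(s)
for n in("scene","top"):
    cv2.imwrite(f"pics/{n}0.png",ctrl.get_image(n)); print(n,ctrl.get_calibration(n))
E
```

```text
pics
{'t': 0.0, 'joints': array([ 1.55919103,  0.50185591, -0.42674334,  1.551455  ,  0.22079087,
        1.13833695, -0.2102709 ]), 'joint_vel': array([ 0.0032522 , -0.00159375, -0.00044773, -0.00104916,  0.00066674,
       -0.00233709,  0.00070123]), 'joint_efforts': array([ 3.48387966e-04, -5.69516587e+01, -5.81640109e+00, -2.80946732e+01,
        1.05935137e-02,  1.19548404e-02, -9.43496929e-06]), 'tool_pos': array([ 176.10320833, -624.88233977,  197.44807495]), 'tool_rot': array([-2.50381997e+00,  1.89543057e+00,  2.46493790e-03]), 'ft_force': array([-0.43410331, -0.20310776, -1.0230772 ]), 'wrist_torque': array([-0.00222442, -0.01235666,  0.01024269]), 'grip_width': 85.48204893868281}
scene {'mtx': array([[444.64128499,   0.        , 317.36350372],
       [  0.        , 444.64128499, 203.02747735],
       [  0.        ,   0.        ,   1.        ]]), 'xyz': array([1276.67593032,   29.7869506 , 1177.54968501]), 'orientation': array([0.46309778, 0.45626682, 1.50308715])}
top {'mtx': array([[466.85027917,   0.        , 323.23280262],
       [  0.        , 466.85027917, 202.82481924],
       [  0.        ,   0.        ,   1.        ]]), 'xyz': array([ 368.3777333 ,   44.75585671, 1802.93987039]), 'orientation': array([ 0.06954462, -0.08545289, -1.59175273])}
```

View pics/scene0.png

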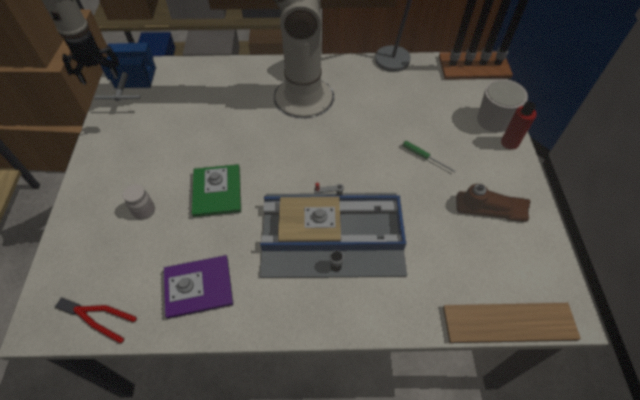

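View pics/top0.png

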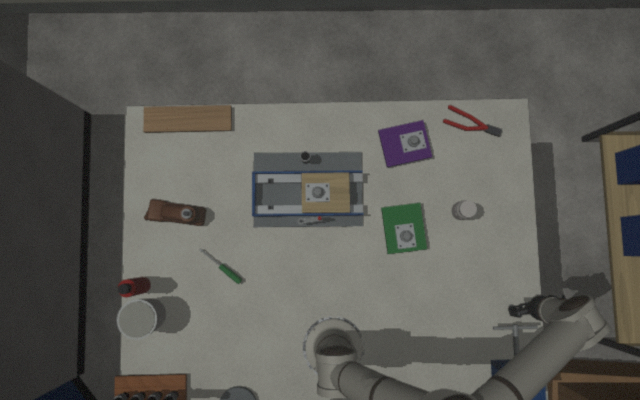

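The plywood-coloured board sitting in the jig (scene ≈310,218; top ≈327,193) fits the description. The green (top 404,228) and purple (top 405,143) boards are decoys outside the jig. Its boss lies on the +y side, so the push direction is about world +y. I'll confirm this in a crop.

```bash
cat > h.py <<'E'
import numpy as np, cv2
from rig import ctrl
from scipy.spatial.transform import Rotation as R
def ray(cal,uv):
    d=np.linalg.inv(cal["mtx"])@np.array([uv[0],uv[1],1.])
    return cal["xyz"],R.from_rotvec(cal["orientation"]).apply([d[0],-d[1],-d[2]])
def plane(cal,uv,z):
    o,d=ray(cal,uv); return o+d*(z-o[2])/d[2]
def proj(cal,p):
    q=R.from_rotvec(cal["orientation"]).inv().apply(np.asarray(p)-cal["xyz"])
    v=cal["mtx"]@np.array([q[0],-q[1],-q[2]]); return v[:2]/v[2]
def blobs(im,lo,hi,roi,amin=6):
    x0,y0,x1,y1=roi
    m=cv2.inRange(cv2.cvtColor(im[y0:y1,x0:x1],cv2.COLOR_BGR2HSV),lo,hi)
    c,_=cv2.findContours(m,cv2.RETR_EXTERNAL,cv2.CHAIN_APPROX_NONE)
    return [k+[[x0,y0]] for k in c if cv2.contourArea(k)>=amin]
E
python3 - <<'E'
from h import *
a=cv2.imread("pics/top0.png");b=cv2.imread("pics/scene0.png")
A=cv2.resize(a[145:235,240:375],None,fx=5.5,fy=5.5,interpolation=3)
cv2.imwrite("pics/crop1.png",np.clip(A*1.5,0,255))
B=cv2.resize(b[175:285,250:415],None,fx=4.8,fy=4.8,interpolation=3)
cv2.imwrite("pics/crop2.png",np.clip(B*1.5,0,255))
for n,im,roi in(("top",a,(240,145,375,235)),("scene",b,(250,175,415,285))):
    cal=ctrl.get_calibration(n)
    for name,lo,hi,z in(("blue",(100,90,40),(125,255,255),55),("ply",(10,60,60),(28,255,255),65),("red",(0,110,50),(8,255,255),97)):
        for k in blobs(im,lo,hi,roi,3):
            r=cv2.minAreaRect(k)
            print(n,name,cv2.contourArea(k),np.round(r[0],1),np.round(r[1],1),round(r[2]))
            if r[1][0]>8: print([np.round(plane(cal,p,z)[:2]).tolist() for p in cv2.boxPoints(r)])
            else: print(np.round(plane(cal,r[0],z)))
E
```

```text
top blue 42.5 [317. 214.] [ 2. 88.] 90
[499.  49.  55.]
top blue 3.0 [348.5 171.5] [ 1. 25.] 90
[658. -73.  55.]
top blue 48.0 [277.5 193. ] [44. 49.] 90
[[667.0, 288.0], [664.0, 103.0], [497.0, 106.0], [501.0, 289.0]]
top ply 1752.0 [325.5 192.5] [39. 47.] 90
[[654.0, 103.0], [650.0, -74.0], [503.0, -70.0], [507.0, 105.0]]
top red 3.5 [319. 218.] [2. 2.] 90
[481.  42.  97.]
scene blue 100.0 [318.5 243.5] [  2.7 115. ] 89
[667.  43.  55.]
scene blue 12.0 [271. 198.] [ 2. 12.] 90
[507. -99.  55.]
scene blue 64.5 [394.3 214.3] [57.6 25.1] 57
[[509.0, 198.0], [458.0, 268.0], [633.0, 341.0], [677.0, 274.0]]
scene blue 18.0 [353.5 196.5] [ 1. 25.] 90
[506. 154.  55.]
scene ply 2537.0 [309.  218.5] [62. 43.] 0
[[659.0, -72.0], [510.0, -77.0], [514.0, 111.0], [662.0, 104.0]]
scene red 4.0 [316.8 184.9] [2.2 3.6] 27
[490.  41.  97.][ WARN:0@0.535] global loadsave.cpp:1063 imwrite_ Unsupported depth image for selected encoder is fallbacked to CV_8U.
```

View pics/crop1.png

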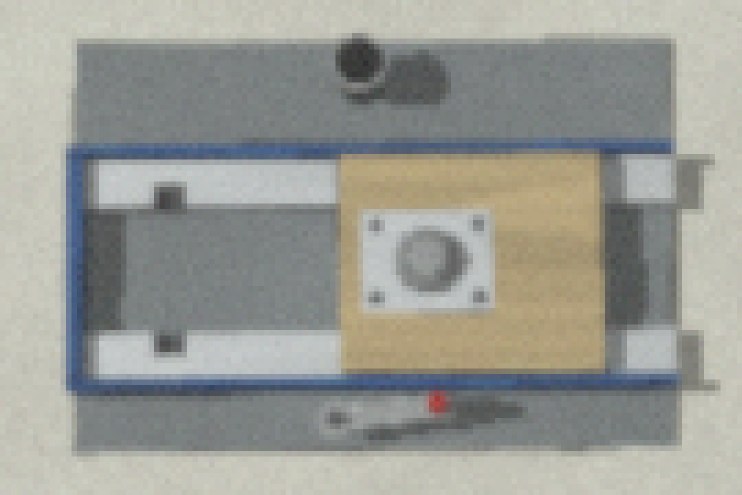

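View pics/crop2.png

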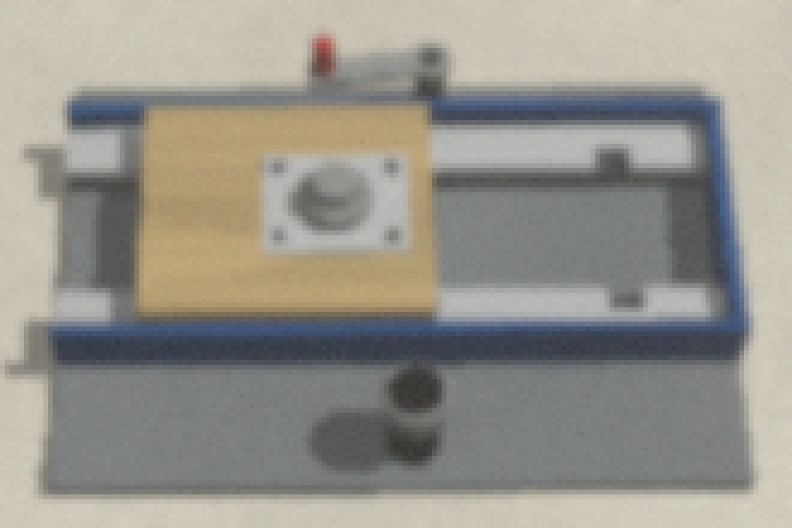

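The crop confirms the plywood board with the white plate and steel boss in the jig. The trailing edge is on the world −y side, the notches are ahead, and the latch and red peg (crop 438,402) are on the robot side. Next I'll turn this into positions and plan an approach behind the board.

```bash
cat >> h.py <<'E'
def todelta(target,rz=0):
    s=ctrl.get_state(); r=R.from_rotvec(s["tool_rot"])
    d=r.inv().apply(np.asarray(target)-s["tool_pos"])/10
    return np.round(d,2)
def st():
    s=ctrl.get_state(); M=R.from_rotvec(s["tool_rot"]).as_matrix()
    print("t",round(s["t"],2),"pos",np.round(s["tool_pos"],1),"x axis deg",np.round(np.degrees(np.arctan2(M[1,0],M[0,0])),2),"z",np.round(M[:,2],3),"F",np.round(s["ft_force"],1),"w",round(s["grip_width"],1),"j",np.round(s["joints"],2))
E
python3 - <<'E'
from h import *
st()
cal=ctrl.get_calibration("top")
f=lambda c:(c[0]/5.5+240-.41,c[1]/5.5+145-.41)
for n,c,z in(("cheekL far",(75,146),55),("cheekR far",(670,143),55),("cheek near L",(72,390),55),("near R",(678,383),55),("pivot",(338,418),67.5),("peg",(438,402),90),("trail far",(602,155),65),("trail near",(604,374),65),("notch far",(170,195),35),("notch near",(170,342),35),("lead",(341,262),65)):
    print(n,np.round(plane(cal,f(c),z),1))
print("jar",plane(cal,(467,209),100),"tube",plane(cal,(305,157),70), "foot",plane(cal,(187,214),109))
cs=ctrl.get_calibration("scene")
g=lambda c:(c[0]/4.8+250-.4,c[1]/4.8+175-.4)
for n,c,z in(("trail far(big x)",(138,312),65),("trail near",(148,108),65),("notch a",(612,160),35),("notch b",(627,298),35),("pegtop",(322,38),97.5),("pivot",(430,50),67.5),("lead",(432,210),65)):
    print(n,np.round(plane(cs,g(c),z),1))
for t in((578,-190,200),(578,-190,250)): print(todelta(t))
E
```

```text
t 0.1 pos [ 176.1 -625.   197.5] x axis deg -74.26 z [-0.     0.002 -1.   ] F [0.6 0.5 1.2] w 85.2 j [ 1.56  0.5  -0.43  1.55  0.22  1.14 -0.21]
cheekL far [666.9 287.1  55. ]
cheekR far [ 660.3 -122.4   55. ]
cheek near L [498.8 290.5  55. ]
near R [ 494.4 -122.7   55. ]
pivot [474.9 109.3  67.5]
peg [482.7  41.5  90. ]
trail far [651.3 -74.6  65. ]
trail near [500.9 -71.7  65. ]
notch far [634.5 224.3  35. ]
notch near [532.  225.5  35. ]
lead [581.4 105.4  65. ]
jar [ 501.90712332 -501.52420418  100.        ] tube [714.06198821  89.97238658  70.        ] foot [505.47545397 520.82676009 109.        ]
trail far(big x) [657.8 -71.3  65. ]
trail near [510.8 -69.4  65. ]
notch a [536.2 225.4  35. ]
notch b [637.1 225.2  35. ]
pegtop [482.   41.3  97.5]
pivot [470.8 110.8  67.5]
lead [590.  106.7  65. ]
[-30.96 -50.48  -0.19]
[-30.97 -50.48  -5.19]
```

>>> {"name": "carry_out", "arguments": {
  "rows": "0 -1.94 -3.15 0 0 0 0;0 -1.94 -3.15 0 0 0 0;0 -1.94 -3.15 0 0 0 0;0 -1.94 -3.15 0 0 0 0;0 -1.94 -3.15 0 0 0 0;0 -1.94 -3.15 0 0 0 0;0 -1.94 -3.15 0 0 0 0;0 -1.94 -3.15 0 0 0 0;0 -1.94 -3.15 0 0 0 0;0 -1.94 -3.15 0 0 0 0;0 -1.94 -3.15 0 0 0 0;0 -1.94 -3.15 0 0 0 0;0 -1.94 -3.15 0 0 0 0;0 -1.94 -3.15 0 0 0 0;0 -1.94 -3.15 0 0 0 0;0 -1.94 -3.15 0 0 0 0;0 0 0 0 0 0 5.5;0 0 0 0 0 0 5.5;0 0 0 0 0 0 5.5;0 0 0 0 0 0 0"
}}

```text
t: 1.77
tool_pos: [577.0, -189.6, 198.0]
tool_rot: [2.203, -2.238, -0.001]
ft_force: [0.7, 0.4, -0.0]
grip_width: -0.1
```

```bash
python3 - <<'E'
from h import *
st(); cw=ctrl.get_calibration("wrist"); im=ctrl.get_image("wrist"); cv2.imwrite("pics/w1.png",im)
print(cw)
print("predicted: trail mid",proj(cw,(576,-72,65)),"far corner",proj(cw,(651,-73,65)),"near",proj(cw,(501,-71,65)),"peg",proj(cw,(482,41,97)),"tcp",proj(cw,ctrl.get_state()["tool_pos"]))
print(todelta((578,-150,100)))
E
```

```text
t 1.77 pos [ 577.  -189.6  198. ] x axis deg -90.9 z [-0.001  0.    -1.   ] F [ 0.7  0.4 -0. ] w -0.1 j [ 0.69  0.45 -0.56  1.66  0.26  1.11 -1.52]
{'mtx': array([[336.39096258,   0.        , 323.25972392],
       [  0.        , 336.39096258, 196.17463918],
       [  0.        ,   0.        ,   1.        ]]), 'xyz': array([ 651.59987288, -191.0568061 ,  374.12216198]), 'orientation': array([-0.23325351,  0.23793407, -1.57199847])}
predicted: trail mid [198.84963688 177.76800447] far corner [189.46756089  94.98084963] near [207.01139134 249.78707909] peg [ 79.07520027 284.90362419] tcp [323.29082286 230.33650686]
[-3.99 -0.06  9.81]
```

View pics/w1.png

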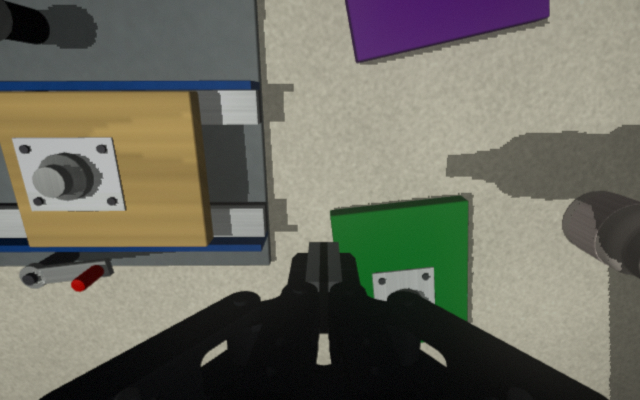

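The wrist view agrees with the estimates to a few mm: trailing edge at px (193,93)–(210,246), peg top at (79,286), pivot at (30,277). I'll refine from this and go down behind the board.

```bash
python3 - <<'E'
from h import *
im=cv2.imread("pics/w1.png"); cw=ctrl.get_calibration("wrist")
for name,lo,hi,z in(("ply",(10,60,60),(28,255,255),65),("blue",(100,90,40),(125,255,255),55),("red",(0,150,60),(6,255,255),97.5)):
    for k in blobs(im,lo,hi,(0,70,300,300),30):
        k=k.reshape(-1,2); e=[k[np.argmin(k@d)] for d in([-1,1],[-1,-1],[1,1],[1,-1])]
        print(name,len(k),[(p.tolist(),np.round(plane(cw,p,z)[:2],1).tolist()) for p in e])
print("pivot",plane(cw,(30,277),67.5),"peg",plane(cw,(79,286),97.5))
print(todelta((579.5,-115,38)))
E
```

```text
ply 748 [([194, 91], [653.7, -77.3]), ([206, 245], [505.7, -71.2]), ([0, 92], [654.5, 93.3]), ([29, 245], [507.4, 107.2])]
blue 544 [([264, 238], [508.3, -128.1]), ([260, 250], [494.7, -123.1]), ([1, 244], [504.1, 145.7]), ([0, 251], [496.1, 149.1])]
blue 530 [([258, 84], [659.2, -132.0]), ([258, 88], [655.8, -131.8]), ([0, 81], [664.0, 99.7]), ([0, 90], [656.4, 102.0])]
red 40 [([88, 285], [481.0, 31.5]), ([84, 289], [476.7, 36.2]), ([74, 279], [487.5, 43.2]), ([72, 287], [479.0, 47.1])]
pivot [472.43579502 113.48887196  67.5       ] peg [479.9946486   40.23249351  97.5       ]
[-7.49 -0.18 16.01]
```

>>> {"name": "carry_out", "arguments": {
  "rows": "0 -1.85 -0.05 0 0 0 0;0 -1.85 -0.05 0 0 0 0;0 -1.85 -0.05 0 0 0 0;0 -1.85 0 0 0 0 0;0 0 0 3 0 0 0;0 0 0 3 0 0 0;0 0 0 3 0 0 0;0 0 0 3 0 0 0;0 0 0 2 0 0 0;0 0 0 1 0 0 0;0 0 0 1 0 0 0;0 0 0 0 0 0 0"
}}

```text
t: 2.82
tool_pos: [578.8, -116.1, 37.1]
tool_rot: [2.207, -2.234, -0.003]
ft_force: [-0.8, 0.4, 0.2]
grip_width: -0.0
```

```bash
python3 - <<'E'
from h import *
st(); im=ctrl.get_image("wrist"); cv2.imwrite("pics/w2.png",im)
E
```

```text
t 2.82 pos [ 578.8 -116.1   37.1] x axis deg -90.7 z [-0.002  0.001 -1.   ] F [-0.8  0.4  0.2] w -0.0 j [ 0.53  0.62 -0.5   1.82  0.39  0.81 -1.75]
```

View pics/w2.png

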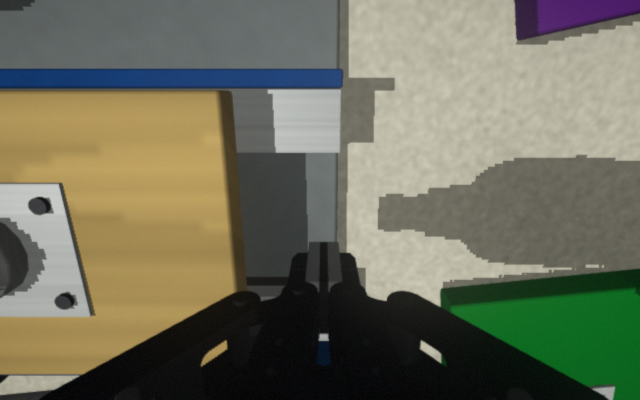

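>>> {"name": "carry_out", "arguments": {
  "rows": "0 -0.5 0 0 0 0 0;0 -0.5 0 0 0 0 0;0 -0.5 0 0 0 0 0;0 -0.5 0 0 0 0 0;0 -0.2 0 0 0 0 0;0 -0.2 0 0 0 0 0;0 -0.2 0 0 0 0 0;0 -0.2 0 0 0 0 0;0 -0.2 0 0 0 0 0;0 -0.2 0 0 0 0 0;0 -0.2 0 0 0 0 0;0 -0.2 0 0 0 0 0;0 -0.2 0 0 0 0 0;0 -0.2 0 0 0 0 0;0 -0.2 0 0 0 0 0;0 -0.2 0 0 0 0 0;0 -0.2 0 0 0 0 0;0 -0.2 0 0 0 0 0"
}}

```text
t: 4.37
tool_pos: [580.4, -67.9, 38.5]
tool_rot: [-2.207, 2.236, -0.0]
ft_force: [0.0, -0.6, 0.4]
grip_width: 0.0
```

```bash
cat >> h.py <<'E'
def board():
    for n,z in(("top",65),("scene",65)):
        im=ctrl.get_image(n);c=ctrl.get_calibration(n)
        x0,y0=np.int32(proj(c,(579,83,50)))
        ks=blobs(im,(10,60,60),(28,255,255),(x0-80,y0-60,x0+80,y0+60),50)
        p=np.vstack(ks).reshape(-1,2); w=np.array([plane(c,q,z)[:2] for q in p])
        print(n,"y extent",np.round([np.percentile(w[:,1],3),np.percentile(w[:,1],97)],1))
E
python3 - <<'E'
from h import *
st(); board(); st(); im=ctrl.get_image("wrist"); cv2.imwrite("pics/w3.png",im[60:400,0:440])
E
```

```text
t 4.37 pos [580.4 -67.9  38.5] x axis deg -90.75 z [ 0. -0. -1.] F [ 0.  -0.6  0.4] w 0.0 j [ 0.46  0.61 -0.5   1.83  0.4   0.8  -1.84]
top y extent [-70.5 104.8]
scene y extent [-73.4 105.7]
t 4.47 pos [580.4 -67.5  38.6] x axis deg -90.71 z [ 0.  0. -1.] F [0.6 0.1 0.5] w -0.3 j [ 0.46  0.61 -0.51  1.83  0.4   0.8  -1.84]
```

View pics/w3.png

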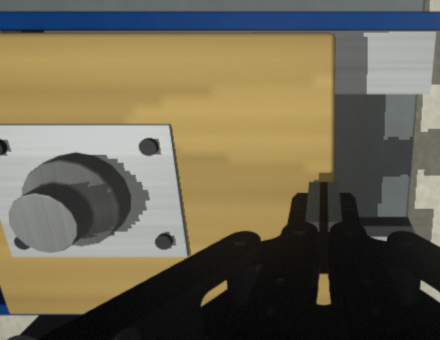

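```bash
python3 - <<'E'
from h import *
cw=ctrl.get_calibration("wrist"); s=ctrl.get_state()
print("tcp",s["tool_pos"],proj(cw,s["tool_pos"]))
for p in((333,100),(334,140),(333,220)):
  print(p,np.round(plane(cw,p,65),1),np.round(plane(cw,p,43),1))
for h in(0,10,20,30): print(h,proj(cw,s["tool_pos"]+[11,0,h]))
a=cv2.imread("pics/w1.png");b=cv2.imread("pics/w2.png")
im=ctrl.get_image("wrist"); c=cv2.resize(im[200:330,260:400],None,fx=5,fy=4.5,interpolation=3); cv2.imwrite("pics/w4.png",np.clip(c.astype(float)*1.6,0,255).astype(np.uint8))
E
```

```text
tcp [580.40469122 -67.8310708   38.5513733 ] [322.81896953 230.20364633]
(333, 100) [651.7 -73.1  65. ] [651.3 -73.7  43. ]
(334, 140) [634.7 -73.5  65. ] [631.7 -74.1  43. ]
(333, 220) [596.8 -72.9  65. ] [588.2 -73.5  43. ]
0 [322.58774236 211.88936667]
10 [322.53816425 218.3078902 ]
20 [322.48294406 225.45685422]
30 [322.42106055 233.46847001]
```

View pics/w4.png

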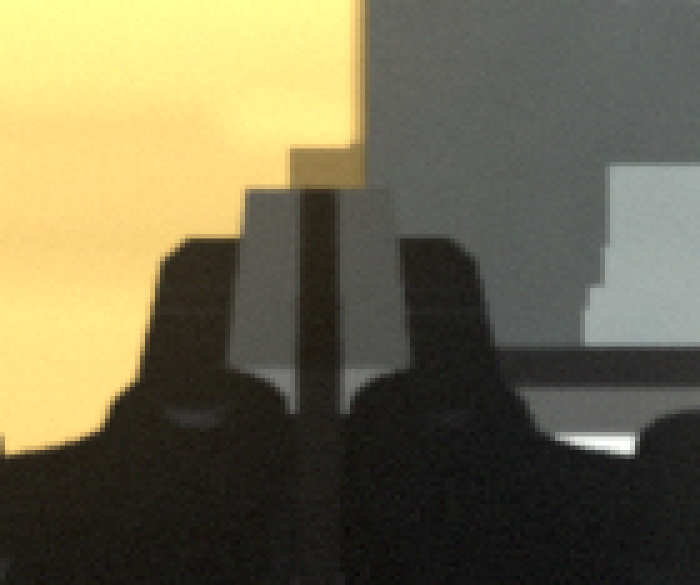

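The wrist crop shows the fingertips over the board edge, casting a shadow on it, with no contact force. Yet the TCP reads z=38.5, below the board top. I'll check with a side view before going on.

```bash
python3 - <<'E'
from h import *
c=ctrl.get_calibration("scene"); im=ctrl.get_image("scene"); s=ctrl.get_state()["tool_pos"]
x0,y0=np.int32(proj(c,s)); print(x0,y0)
for h in(0,10,20,30,40,73): print(h,np.round((proj(c,s+[0,0,h])-[x0-60,y0-60])*6))
A=cv2.resize(im[y0-60:y0+35,x0-60:x0+70],None,fx=6,fy=6,interpolation=3); cv2.imwrite("pics/s2.png",np.clip(A.astype(float)*1.6,0,255).astype(np.uint8))
E
```

```text
280 221
0 [365. 361.]
10 [363. 351.]
20 [362. 340.]
30 [361. 329.]
40 [359. 319.]
73 [354. 282.]
```

View pics/s2.png

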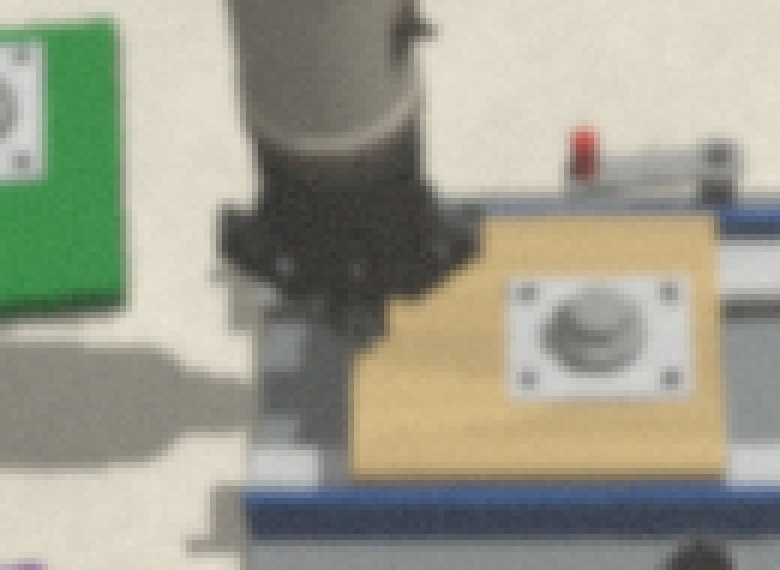

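The side view agrees: the fingertip ends over the board, about 28 mm above the nominal TCP, so the actual tips are higher than reported. I'll lift, back off and turn 90° so the linkage doesn't spread over the board. Then I'll go lower and check with force.

>>> {"name": "carry_out", "arguments": {
  "rows": "0 0 0 -1.5 0 0 0;0 2 0 -0.5 0 0 0;0 2 0 0 0 0 0;0 2 0 0 0 0 6.9;0 0 0 0 0 0 6.9;0 0 0 0 0 0 6.9;0 0 0 0 0 0 6.9;0 0 0 0 0 0 6.9;0 0 0 0 0 0 6.9;0 0 0 0 0 0 6.9;0 0 0 0 0 0 6.9;0 0 0 0 0 0 6.9;0 0 0 0 0 0 6.9;0 0 0 0 0 0 6.9;0 0 0 0 0 0 6.9;0 0 0 0 0 0 7.1;0 0 0 0 0 0 0"
}}

```text
t: 6.03
tool_pos: [579.8, -128.0, 58.7]
tool_rot: [0.026, -3.14, 0.008]
ft_force: [0.4, 0.3, 0.1]
grip_width: -0.1
```

```bash
python3 - <<'E'
from h import *
st(); board(); print(todelta((579,-118,30)))
E
```

```text
t 6.03 pos [ 579.8 -128.    58.7] x axis deg -179.06 z [-0.001 -0.005 -1.   ] F [0.4 0.3 0.1] w -0.1 j [-0.3   0.62  0.63  1.83 -0.47  0.85 -2.57]
top y extent [-70.4 104.6]
scene y extent [-73.2 105.8]
[-0.1   0.85  2.68]
```

>>> {"name": "carry_out", "arguments": {
  "rows": "0 0 0 0 0 0 -6.9;0 0 0 0 0 0 -6.9;0 0 0 0 0 0 -6.9;0 0 0 0 0 0 -6.9;0 0 0 0 0 0 -6.9;0 0 0 0 0 0 -6.9;0 0 0 0 0 0 -6.9;0 0 0 0 0 0 -6.9;0 0 0 0 0 0 -6.9;0 0 0 0 0 0 -6.9;0 0 0 0 0 0 -6.9;0 0 0 0 0 0 -6.9;0 0 0 0 0 0 -6.9;0 0 0 0 0 0 -6.9;0 0 0 0 0 0 -6.9;0 0 0 0 0 0 -6.9;0 0 0 0 0 0 -6.9;0 0 0 0 0 0 -6.9;0 0 0 0 0 0 -6.9;0 0 0 0 0 0 0"
}}

```text
t: 7.8
tool_pos: [579.0, -128.5, 58.4]
tool_rot: [-2.874, 1.264, 0.002]
ft_force: [0.3, -0.8, -0.4]
grip_width: -0.1
```

```bash
python3 - <<'E'
from h import *
st()
E
```

```text
t 7.8 pos [ 579.  -128.5   58.4] x axis deg -47.47 z [-0.     0.003 -1.   ] F [ 0.3 -0.8 -0.4] w -0.1 j [ 0.15  0.54  0.04  1.82 -0.03  0.79 -0.63]
```

>>> {"name": "carry_out", "arguments": {
  "rows": "0 0 0 0 0 0 -6.67;0 0 0 0 0 0 -6.67;0 0 0 0 0 0 -6.67;0 0 0 0 0 0 -6.67;0 0 0 0 0 0 -6.67;0 0 0 0 0 0 -6.67;0 0 0 0 0 0 -6.67;0 0 0 0 0 0 0"
}}

```text
t: 8.47
tool_pos: [579.0, -128.4, 58.3]
tool_rot: [-3.14, 0.029, 0.001]
ft_force: [0.2, -0.9, -0.0]
grip_width: 0.2
```

```bash
python3 - <<'E'
from h import *
st(); s=ctrl.get_state()["tool_pos"]; print(todelta((579,-110,58)))
cw=ctrl.get_calibration("wrist"); im=ctrl.get_image("wrist"); cv2.imwrite("pics/w5.png",im)
print(cw["xyz"]-s)
E
```

```text
t 8.47 pos [ 579.  -128.4   58.3] x axis deg -1.04 z [-0.001  0.002 -1.   ] F [ 0.2 -0.9 -0. ] w 0.2 j [ 0.29  0.54 -0.15  1.81  0.11  0.8   0.07]
[-0.03 -1.84  0.03]
[  0.97757675  74.31799791 176.38093633]
```

View pics/w5.png

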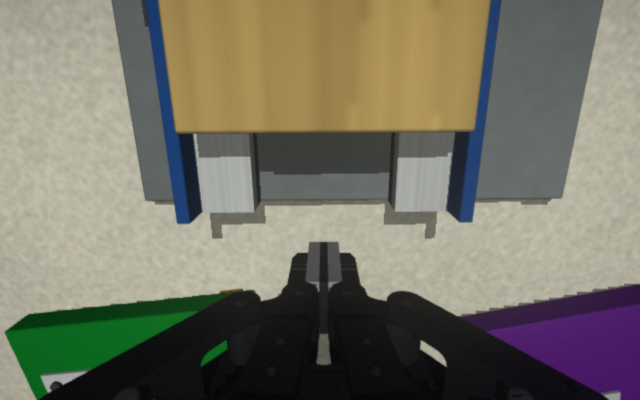

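>>> {"name": "carry_out", "arguments": {
  "rows": "0 0 -1 0 0 0 0;0 0 -1.2 0 0 0 0;0 0 0 1 0 0 0;0 0 0 1 0 0 0;0 0 0 0.5 0 0 0;0 0 0 0.3 0 0 0;0 0 0 0.3 0 0 0;0 0 0 0.3 0 0 0;0 0 0 0.2 0 0 0;0 0 0 0.2 0 0 0;0 0 0 0.2 0 0 0;0 0 0 0 0 0 0"
}}

```text
t: 9.52
tool_pos: [578.6, -106.0, 17.1]
tool_rot: [-3.141, 0.032, 0.006]
ft_force: [-0.1, -0.1, -0.1]
grip_width: 0.0
```

>>> {"name": "carry_out", "arguments": {
  "rows": "0 0 0 0.2 0 0 0;0 0 0 0.2 0 0 0;0 0 0 0.1 0 0 0;0 0 0 0.1 0 0 0;0 0 0 0.1 0 0 0;0 0 0 0 0 0 0"
}}

```text
t: 10.02
tool_pos: [578.6, -105.9, 10.2]
tool_rot: [-3.141, 0.031, 0.006]
ft_force: [-0.5, 0.3, 1.4]
grip_width: 0.1
```

>>> {"name": "carry_out", "arguments": {
  "rows": "0 0 0 0.1 0 0 0;0 0 0 0.1 0 0 0;0 0 0 0 0 0 0"
}}

```text
t: 10.27
tool_pos: [578.6, -106.0, 8.2]
tool_rot: [-3.141, 0.031, 0.006]
ft_force: [-0.2, -0.3, -0.3]
grip_width: -0.0
```

No floor contact at nominal z=8, which confirms the tips are higher than reported. Now I'll advance.

>>> {"name": "carry_out", "arguments": {
  "rows": "0 0 -0.3 0 0 0 0;0 0 -0.3 0 0 0 0;0 0 -0.3 0 0 0 0;0 0 -0.2 0 0 0 0;0 0 -0.2 0 0 0 0;0 0 -0.2 0 0 0 0;0 0 -0.2 0 0 0 0;0 0 -0.2 0 0 0 0;0 0 -0.2 0 0 0 0;0 0 -0.2 0 0 0 0;0 0 -0.2 0 0 0 0;0 0 -0.2 0 0 0 0;0 0 -0.2 0 0 0 0;0 0 -0.2 0 0 0 0"
}}

```text
t: 11.43
tool_pos: [579.3, -75.6, 8.4]
tool_rot: [-3.141, 0.032, 0.005]
ft_force: [-0.4, -2.5, -0.8]
grip_width: -0.2
```

```bash
python3 - <<'E'
from h import *
st(); board()
E
```

```text
t 11.43 pos [579.3 -75.6   8.4] x axis deg -1.19 z [-0.003  0.    -1.   ] F [-0.4 -2.5 -0.8] w -0.2 j [ 0.19  0.61 -0.14  1.85  0.12  0.7  -0.04]
top y extent [-59.3 112.3]
scene y extent [-65.  114.5]
```

>>> {"name": "carry_out", "arguments": {
  "rows": "0 0 -0.25 0 0 0 0;0 0 -0.25 0 0 0 0;0 0 -0.25 0 0 0 0;0 0 -0.25 0 0 0 0;0 0 -0.25 0 0 0 0;0 0 -0.25 0 0 0 0;0 0 -0.25 0 0 0 0;0 0 -0.25 0 0 0 0;0 0 -0.25 0 0 0 0;0 0 -0.25 0 0 0 0;0 0 -0.25 0 0 0 0;0 0 -0.25 0 0 0 0;0 0 -0.25 0 0 0 0;0 0 -0.25 0 0 0 0;0 0 -0.25 0 0 0 0;0 0 -0.25 0 0 0 0;0 0 -0.25 0 0 0 0;0 0 -0.25 0 0 0 0;0 0 -0.25 0 0 0 0;0 0 -0.25 0 0 0 0"
}}

```text
t: 13.2
tool_pos: [580.3, -24.7, 8.4]
tool_rot: [-3.141, 0.031, 0.005]
ft_force: [0.0, -3.8, -0.4]
grip_width: -0.5
```

```bash
python3 - <<'E'
from h import *
st(); board()
E
```

```text
t 13.2 pos [580.3 -24.7   8.4] x axis deg -1.14 z [-0.003  0.001 -1.   ] F [ 0.  -3.8 -0.4] w -0.5 j [ 0.11  0.6  -0.14  1.86  0.12  0.7  -0.13]
top y extent [ -3.1 164.2]
scene y extent [-12.7 165.5]
```

>>> {"name": "carry_out", "arguments": {
  "rows": "0 0 -0.2 0 0 0 0;0 0 -0.2 0 0 0 0;0 0 -0.2 0 0 0 0;0 0 -0.2 0 0 0 0;0 0 -0.2 0 0 0 0;0 0 -0.2 0 0 0 0;0 0 -0.2 0 0 0 0;0 0 -0.2 0 0 0 0;0 0 -0.2 0 0 0 0;0 0 -0.2 0 0 0 0;0 0 -0.2 0 0 0 0;0 0 -0.2 0 0 0 0;0 0 -0.2 0 0 0 0;0 0 -0.2 0 0 0 0;0 0 -0.2 0 0 0 0;0 0 -0.2 0 0 0 0;0 0 -0.2 0 0 0 0;0 0 -0.2 0 0 0 0;0 0 -0.2 0 0 0 0;0 0 -0.2 0 0 0 0"
}}

```text
t: 14.97
tool_pos: [581.1, 15.3, 8.4]
tool_rot: [-3.141, 0.031, 0.005]
ft_force: [-0.5, -2.1, -2.4]
grip_width: 0.1
```

>>> {"name": "carry_out", "arguments": {
  "rows": "0 0 -0.12 0 0 0 0;0 0 -0.12 0 0 0 0;0 0 -0.12 0 0 0 0;0 0 -0.12 0 0 0 0;0 0 -0.12 0 0 0 0;0 0 -0.12 0 0 0 0;0 0 -0.12 0 0 0 0;0 0 -0.12 0 0 0 0;0 0 -0.12 0 0 0 0;0 0 -0.12 0 0 0 0;0 0 -0.12 0 0 0 0;0 0 -0.12 0 0 0 0;0 0 -0.12 0 0 0 0;0 0 -0.12 0 0 0 0;0 0 -0.12 0 0 0 0;0 0 -0.12 0 0 0 0"
}}

```text
t: 16.3
tool_pos: [581.5, 34.4, 8.5]
tool_rot: [-3.141, 0.031, 0.005]
ft_force: [-0.2, -2.0, -1.0]
grip_width: -0.2
```

```bash
python3 - <<'E'
from h import *
st(); board()
E
```

```text
t 16.3 pos [581.5  34.4   8.5] x axis deg -1.14 z [-0.003  0.001 -1.   ] F [-0.2 -2.  -1. ] w -0.2 j [ 0.01  0.6  -0.14  1.85  0.12  0.7  -0.23]
top y extent [ 63.9 223.1]
scene y extent [ 45.2 224.2]
```

>>> {"name": "carry_out", "arguments": {
  "rows": "0 0 -0.1 0 0 0 0;0 0 -0.1 0 0 0 0;0 0 -0.1 0 0 0 0;0 0 -0.1 0 0 0 0;0 0 -0.1 0 0 0 0;0 0 -0.1 0 0 0 0;0 0 -0.1 0 0 0 0;0 0 -0.1 0 0 0 0;0 0 -0.1 0 0 0 0;0 0 -0.1 0 0 0 0;0 0 -0.1 0 0 0 0;0 0 -0.1 0 0 0 0"
}}

```text
t: 17.4
tool_pos: [581.8, 46.2, 8.6]
tool_rot: [-3.141, 0.031, 0.005]
ft_force: [-0.4, -3.4, -0.1]
grip_width: 0.5
```

>>> {"name": "carry_out", "arguments": {
  "rows": "0 0 -0.1 0 0 0 0;0 0 -0.1 0 0 0 0;0 0 -0.1 0 0 0 0"
}}

```text
t: 17.65
tool_pos: [581.9, 49.3, 8.5]
tool_rot: [-3.141, 0.031, 0.005]
ft_force: [-0.2, -2.5, -0.0]
grip_width: 0.1
```

>>> {"name": "carry_out", "arguments": {
  "rows": "0 0 -0.1 0 0 0 0;0 0 -0.1 0 0 0 0"
}}

```text
t: 17.82
tool_pos: [581.9, 51.3, 8.5]
tool_rot: [-3.141, 0.031, 0.005]
ft_force: [-0.6, -3.5, -0.7]
grip_width: 0.3
```

>>> {"name": "carry_out", "arguments": {
  "rows": "0 0 -0.1 0 0 0 0;0 0 -0.1 0 0 0 0"
}}

```text
t: 17.98
tool_pos: [581.9, 53.9, 8.5]
tool_rot: [-3.14, 0.031, 0.005]
ft_force: [-0.5, -3.4, -1.1]
grip_width: -0.2
```

>>> {"name": "carry_out", "arguments": {
  "rows": "0 0 -0.1 0 0 0 0"
}}

```text
t: 18.07
tool_pos: [581.9, 54.4, 8.5]
tool_rot: [-3.141, 0.031, 0.005]
ft_force: [-0.6, -2.8, 0.6]
grip_width: 0.1
```

>>> {"name": "carry_out", "arguments": {
  "rows": "0 0 -0.1 0 0 0 0"
}}

```text
t: 18.15
tool_pos: [581.9, 55.1, 8.5]
tool_rot: [-3.141, 0.031, 0.005]
ft_force: [-0.0, -4.0, -0.5]
grip_width: -0.2
```

```bash
python3 - <<'E'
from h import *
st(); board()
E
```

```text
t 18.15 pos [581.9  55.1   8.5] x axis deg -1.15 z [-0.003  0.    -1.   ] F [-0.  -4.  -0.5] w -0.2 j [-0.03  0.61 -0.14  1.85  0.13  0.7  -0.26]
top y extent [ 86.4 242.7]
scene y extent [ 65.5 243.3]
```

>>> {"name": "carry_out", "arguments": {
  "rows": "0 0 -0.1 0 0 0 0"
}}

```text
t: 18.33
tool_pos: [582.0, 55.9, 8.5]
tool_rot: [-3.141, 0.032, 0.005]
ft_force: [1.0, -4.2, -0.7]
grip_width: -0.0
```

>>> {"name": "carry_out", "arguments": {
  "rows": "0 0 -0.1 0 0 0 0"
}}

```text
t: 18.42
tool_pos: [581.9, 56.5, 8.5]
tool_rot: [3.141, -0.032, -0.005]
ft_force: [-1.3, -5.4, 0.1]
grip_width: 0.2
```

>>> {"name": "carry_out", "arguments": {
  "rows": "0 0 -0.1 0 0 0 0"
}}

```text
t: 18.5
tool_pos: [582.0, 56.5, 8.5]
tool_rot: [3.14, -0.033, -0.006]
ft_force: [-0.5, -8.8, 2.0]
grip_width: -0.5
```

>>> {"name": "carry_out", "arguments": {
  "rows": "0 0 -0.1 0 0 0 0"
}}

```text
t: 18.58
tool_pos: [581.9, 56.4, 8.5]
tool_rot: [3.139, -0.034, -0.006]
ft_force: [-1.5, -8.7, 1.6]
grip_width: -0.2
```

```bash
python3 - <<'E'
from h import *
st(); board()
E
```

```text
t 18.58 pos [581.9  56.4   8.5] x axis deg -1.23 z [-0.004 -0.002 -1.   ] F [-1.5 -8.7  1.6] w -0.2 j [-0.03  0.61 -0.14  1.85  0.13  0.7  -0.27]
top y extent [ 90.1 242.9]
scene y extent [ 65.8 244.3]
```

The force jumped to about 9 N at a hard stop, at the predicted seat position (leading edge at y≈243), so the board appears to have dropped in. I'll back off, rise and look.

>>> {"name": "carry_out", "arguments": {
  "rows": "0 0 0.5 0 0 0 0;0 0 1 0 0 0 0;0 0 1.5 0 0 0 0;0 0 0 -2.5 0 0 0;0 0 0 -3.5 0 0 0;0 0 0 -3.5 0 0 0;0 0 0 -2 0 0 0;0 0 0 0 0 0 0"
}}

```text
t: 19.35
tool_pos: [586.1, 30.1, 129.2]
tool_rot: [-3.139, 0.03, -0.011]
ft_force: [0.5, 0.0, -0.4]
grip_width: 0.1
```

```bash
python3 - <<'E'
from h import *
st(); cw=ctrl.get_calibration("wrist"); im=ctrl.get_image("wrist"); cv2.imwrite("pics/w6.png",im); print(cw)
board()
E
```

```text
t 19.35 pos [586.1  30.1 129.2] x axis deg -1.11 z [ 0.007  0.002 -1.   ] F [ 0.5  0.  -0.4] w 0.1 j [ 0.04  0.43 -0.17  1.79  0.09  0.92 -0.19]
{'mtx': array([[336.39096258,   0.        , 323.25972392],
       [  0.        , 336.39096258, 196.17463918],
       [  0.        ,   0.        ,   1.        ]]), 'xyz': array([585.84619668, 104.30177283, 305.6596287 ]), 'orientation': array([-0.29474995, -0.00344692, -0.01877707])}
top y extent [ 70.7 242.9]
scene y extent [ 65.8 244.3]
```

View pics/w6.png

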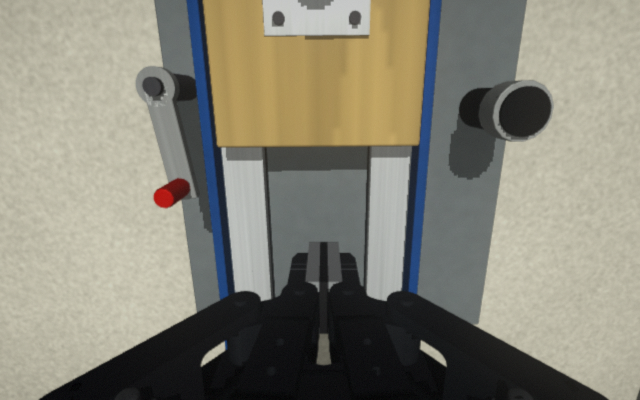

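```bash
python3 - <<'E'
from h import *
cw=ctrl.get_calibration("wrist"); im=cv2.imread("pics/w6.png"); hsv=cv2.cvtColor(im,cv2.COLOR_BGR2HSV)
m=cv2.inRange(hsv,(10,60,60),(28,255,255))
for r in(60,100,130,140):
    c=np.flatnonzero(m[r]); a,b=c[0]-.5,c[-1]+.5
    print(r,a,b,[(z,round(plane(cw,(b,r),z)[0]-plane(cw,(a,r),z)[0],1)) for z in(57,65)])
ys=np.flatnonzero(m[:,320]); print("edge row",ys.max(),[np.round(plane(cw,(320,ys.max()+.5),z),1) for z in(57,65)])
k=max(blobs(im,(0,150,60),(6,255,255),(100,150,230,230),20),key=cv2.contourArea).reshape(-1,2)
print("red x",k.min(0),k.max(0)); print("peg top",plane(cw,(164,197),97.5),"pivot",plane(cw,(153,86),67.5))
print(todelta((440,41,125)))
E
```

```text
60 207.5 425.5 [(57, np.float64(146.3)), (65, np.float64(141.5))]
100 211.5 422.5 [(57, np.float64(146.4)), (65, np.float64(141.5))]
130 214.5 419.5 [(57, np.float64(145.9)), (65, np.float64(141.1))]
140 215.5 419.5 [(57, np.float64(146.4)), (65, np.float64(141.6))]
edge row 146 [array([579.1,  67.3,  57. ]), array([579.2,  68.5,  65. ])]
red x [154 179] [188 207]
peg top [480.82443846  43.32528534  97.5       ] pivot [470.3585156  110.61415665  67.5       ]
[-14.18  -0.88  -0.12]
```

The board's width fits a top at 57 mm (146 mm against 141 mm for a top at 65 mm), so the board has dropped and sits level. Peg is at (481,42), pivot at about (472,110). Now I'll go beside the peg on the robot side.

>>> {"name": "carry_out", "arguments": {
  "rows": "0 -2.8 -0.15 0 0 0 0;0 -2.8 -0.15 0 0 0 0;0 -2.8 -0.15 0 0 0 0;0 -2.8 -0.15 0 0 0 0;0 -2.8 -0.15 0 0 0 0;0 0 0 0 0 0 -4.3;0 0 0 0 0 0 -4.3;0 0 0 2.5 0 0 0;0 0 0 2.5 0 0 0;0 0 0 2 0 0 0;0 0 0 1 0 0 0;0 0 0 0.4 0 0 0;0 0 0 0 0 0 0"
}}

```text
t: 20.58
tool_pos: [440.3, 39.5, 38.7]
tool_rot: [-3.134, -0.205, 0.01]
ft_force: [-0.2, -0.2, 0.9]
grip_width: -0.6
```

```bash
cat >> h.py <<'E'
def latch():
    # peg top seen in scene + wrist, angle about pivot (472.5,110)
    for n in("scene","top","wrist"):
        im=ctrl.get_image(n);c=ctrl.get_calibration(n); u=proj(c,(500,70,90)); 
        roi=(max(0,int(u[0])-150 if n=="wrist" else int(u[0])-25),max(0,int(u[1])-150 if n=="wrist" else int(u[1])-25),int(u[0])+(150 if n=="wrist" else 25),int(u[1])+(150 if n=="wrist" else 25))
        ks=blobs(im,(0,120,50),(7,255,255),roi,3)
        if not ks: print(n,"no peg"); continue
        k=max(ks,key=cv2.contourArea).reshape(-1,2).mean(0); p=plane(c,k,83)
        print(n,np.round(k,1),np.round(p[:2],1),"theta",round(float(np.arctan2(p[0]-472.5,110-p[1])),3))
E
python3 - <<'E'
from h import *
st(); latch(); print(todelta((461,39.5,44)))
E
```

```text
t 20.58 pos [440.3  39.5  38.7] x axis deg 7.48 z [-0.007  0.001 -1.   ] F [-0.2 -0.2  0.9] w -0.6 j [ 0.02  0.37 -0.2   2.18  0.12  0.61 -0.13]
scene no peg
top no peg
wrist [416.5 276.2] [484.1  41.2] theta 0.166
[ 1.84  0.26 -0.34]
```

>>> {"name": "carry_out", "arguments": {
  "rows": "0 0 0 -0.4 0 0 0;0 0.3 0.1 0 0 0 0;0 0.3 0.1 0 0 0 0;0 0.3 0 0 0 0 0;0 0.3 0 0 0 0 0;0 0.3 0 0 0 0 0;0 0.2 0 0 0 0 0;0 0.2 0 0 0 0 0;0 0 0 0 0 0 0"
}}

```text
t: 21.48
tool_pos: [461.2, 40.1, 43.8]
tool_rot: [-3.134, -0.204, 0.005]
ft_force: [-0.6, 1.2, -0.8]
grip_width: 0.0
```

```bash
python3 - <<'E'
from h import *
st(); latch()
E
```

```text
t 21.48 pos [461.2  40.1  43.8] x axis deg 7.46 z [-0.003  0.001 -1.   ] F [-0.6  1.2 -0.8] w 0.0 j [ 0.03  0.39 -0.2   2.13  0.12  0.64 -0.12]
scene [316.9 183.8] [476.1  41.9] theta 0.053
top no peg
wrist [372.8 269.7] [482.9  40.5] theta 0.149
```

>>> {"name": "carry_out", "arguments": {
  "rows": "0 0.2 0 0 0 0 0;0 0.2 0 0 0 0 0;0 0.2 0 0 0 0 0;0 0.2 0 0 0 0 0"
}}

```text
t: 21.97
tool_pos: [468.4, 40.7, 43.7]
tool_rot: [-3.134, -0.204, 0.007]
ft_force: [-1.6, -1.1, 0.6]
grip_width: -0.2
```

```bash
python3 - <<'E'
from h import *
st(); latch()
E
```

```text
t 21.97 pos [468.4  40.7  43.7] x axis deg 7.44 z [-0.004  0.    -1.   ] F [-1.6 -1.1  0.6] w -0.2 j [ 0.02  0.4  -0.19  2.11  0.12  0.65 -0.12]
scene [317.1 185.3] [481.9  42.5] theta 0.139
top no peg
wrist [370.1 267.8] [489.9  42.4] theta 0.252
```

>>> {"name": "carry_out", "arguments": {
  "rows": "0 0.49 0.09 0 0 0 -4;0 0.49 0.09 0 0 0 -4;0 0.49 0.09 0 0 0 -4;0 0.49 0.09 0 0 0 -4;0 0.49 0.09 0 0 0 -4;0 0.49 0.09 0 0 0 -4;0 0.49 0.09 0 0 0 -4;0 0.49 0.09 0 0 0 -4"
}}

```text
t: 22.78
tool_pos: [507.3, 48.5, 43.7]
tool_rot: [-2.954, -1.065, 0.005]
ft_force: [-1.8, -0.1, 0.6]
grip_width: 0.1
```

```bash
python3 - <<'E'
from h import *
st(); latch()
E
```

```text
t 22.78 pos [507.3  48.5  43.7] x axis deg 39.65 z [-0.004  0.001 -1.   ] F [-1.8 -0.1  0.6] w 0.1 j [ 0.12  0.46 -0.32  2.02  0.22  0.7   0.35]
scene [323.6 195.5] [519.9  61.3] theta 0.772
top no peg
wrist [371. 269.] [525.4  61.1] theta 0.825
```

>>> {"name": "carry_out", "arguments": {
  "rows": "0 0.49 0.09 0 0 0 -4;0 0.49 0.09 0 0 0 -4;0 0.49 0.09 0 0 0 -4;0 0.49 0.09 0 0 0 -4;0 0.49 0.09 0 0 0 -4;0 0.49 0.09 0 0 0 -4;0 0.49 0.09 0 0 0 -4"
}}

```text
t: 23.52
tool_pos: [533.1, 70.7, 43.6]
tool_rot: [-2.611, -1.744, 0.005]
ft_force: [-0.9, -1.4, 0.3]
grip_width: -0.2
```

```bash
python3 - <<'E'
from h import *
st(); latch()
E
```

```text
t 23.52 pos [533.1  70.7  43.6] x axis deg 67.49 z [-0.004 -0.    -1.   ] F [-0.9 -1.4  0.3] w -0.2 j [ 0.17  0.52 -0.43  1.94  0.31  0.75  0.73]
scene [333.1 200.3] [537.9  89. ] theta 1.261
top no peg
wrist [370.5 269. ] [543.   90.5] theta 1.301
```

Latch at about 1.28; four more rows, then retract.

>>> {"name": "carry_out", "arguments": {
  "rows": "0 0.49 0.09 0 0 0 -4;0 0.49 0.09 0 0 0 -4;0 0.49 0.09 0 0 0 -4;0 0.3 0.05 0 0 0 -2;0 0 0 0 0 0 0"
}}

```text
t: 24.08
tool_pos: [541.6, 87.4, 43.7]
tool_rot: [-2.38, -2.047, 0.003]
ft_force: [1.2, -0.0, 0.2]
grip_width: -0.1
```

```bash
python3 - <<'E'
from h import *
st(); latch()
E
```

```text
t 24.08 pos [541.6  87.4  43.7] x axis deg 81.4 z [-0.003  0.001 -1.   ] F [ 1.2 -0.   0.2] w -0.1 j [ 0.18  0.55 -0.49  1.92  0.36  0.77  0.91]
scene [339.6 201.3] [541.6 108.3] theta 1.546
top no peg
wrist [370.5 268.5] [546.1 108.1] theta 1.545
```

>>> {"name": "carry_out", "arguments": {
  "rows": "0 -0.5 0 0 0 0 0;0 -1 0 0 0 0 0;0 -1.5 0 0 0 0 0;0 0 0 -2 0 0 0;0 0 0 -3.5 0 0 0;0 0 0 -4 0 0 0;0 0 0 -4 0 0 0;0 0 0 -4 0 0 0;0 -4 0 0 0 0 0;0 -4 0 0 0 0 0;0 -4 0 0 0 0 0;0 -4 0 0 0 0 0;0 -4 0 0 0 0 0;0 0 0 0 0 0 0;0 0 0 0 0 0 0"
}}

```text
t: 25.48
tool_pos: [506.6, -145.0, 218.4]
tool_rot: [-2.387, -2.038, 0.005]
ft_force: [0.4, 0.8, 0.4]
grip_width: 0.0
```

```bash
python3 - <<'E'
from h import *
st(); board(); latch()
a=ctrl.get_image("scene")[170:290,240:425]; A=cv2.resize(a,None,fx=4.2,fy=4.2,interpolation=3)
cv2.imwrite("pics/end.png",np.clip(A.astype(float)*1.5,0,255).astype(np.uint8))
E
```

```text
t 25.48 pos [ 506.6 -145.   218.4] x axis deg 80.98 z [-0.004 -0.    -1.   ] F [0.4 0.8 0.4] w 0.0 j [ 0.64  0.27 -0.49  1.83  0.14  1.08  1.51]
top y extent [ 69.2 242.9]
scene y extent [ 66.  244.3]
scene [339.7 201.3] [541.7 108.5] theta 1.549
top [301.  201.3] [545.3 107.6] theta 1.538
wrist [586.4 176.3] [544.6 109.4] theta 1.562
```

View pics/end.png

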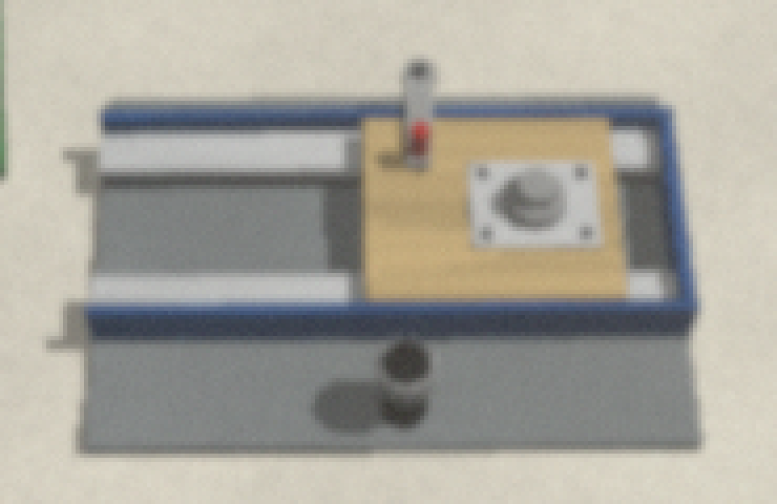

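The bar lies square across the seated board (peg at crop 420,140), the tube hasn't moved, and the arm is clear. Handing in.

```bash
python3 -c "
from rig import ctrl
print(ctrl.finish_job())"
```

```text
the job is handed in; nothing more can be done
None
```

I pushed the plywood board along the rails until it dropped into its notches, then turned the latch across it and drew the arm clear. I handed the job in at about 25.6 s; no verdict was reported.

**Board:** I slowed to 15 mm/s or less over the last 40 mm or so. The push force rose from about 4 N to 9 N as the board came up hard where the seat was expected. In the wrist picture its width fits a top 57 mm above the bench: about 146 mm, against 141 mm for a board that had not dropped (true width 150 mm). Its position did not change while the latch was turned.

**Latch:** the angle read 1.54 to 1.56 rad in all three cameras, and the last picture shows the bar lying across the board.

**What disagreed:**
- **Fingertip height:** the fingertips sit about 30 mm higher than the reported tool position says. My first push therefore passed over the top of the board without touching it; no force was felt and the board did not move. I backed off, turned the gripper and pushed again from lower down.
- **Joint limit:** a trial turn the wrong way brought joint 7 to -2.57 rad, right at its limit, so I turned it back.

The black tube looks unmoved in the last picture. I did not re-measure the foot, jar and screwdriver; the arm stayed well away from the foot and screwdriver, and its first move crossed near the jar only at height.

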